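# Find the empty well of the pot store and push its flap open

## Task

Four identical flaps lie in the top of the grey pot store; under three of them a full pot stands hidden, so they do not give, and the fourth covers the empty well. Press the flaps lightly with the fingertips, on the half nearer the robot, to find the one that rocks, then push that one down fully open and leave it open. Grasp nothing, do not force a flap that does not give, and leave the small things on and around the store where they are.

Things in the scene. Friction and masses are not known exactly. Their poses are not given: they have to be found in the camera images.
- store: fixed low grey metal box, 172 (x) x 446 (y) x 90 mm high, four equal flaps flush in its top in a row along its y axis at y = +162, +54, -54, -162 mm. Origin at the centre of its underside; x points away from the robot at yaw 0 (turned up to 0.25 rad), z up. Openings run from x = -74 to +30 mm, 96 mm wide, wells 82 mm deep. Rear ledge x = +30 to +86 mm carries small things.
- flap_1 (a joint): tilt of the leftmost (most +y in the store's frame) flap, rad: 0 shut, flush; grows as its front (-x) part sinks and its short rear part rises; 0.9 = stop, fully open; never below 0. Stiff pivot (0.12 N m, 2.7 N at the press point), no spring, stays where left. In three wells, drawn anew each time, a hidden pot right under the flap stops it after 1 mm (under 0.04 rad even when pressed firmly).
- flap_1_press (a point): press point of the leftmost (most +y in the store's frame) flap, on its top face, mid-width, 45 mm in front of its pivot rod (rod: store's x = 0, along y). Plate 100 x 92 x 5 mm, aluminium, 72 mm before the rod, 28 behind. 90 mm above the table while shut; moves with the flap. Fingertips going straight down here ride on the tilting plate: 42 mm down gives 0.75 rad, thick fingertips more; the rigid stop comes 40 to 55 mm down (stop on force).
- flap_2 (a joint): tilt of the second from the left flap, rad: 0 shut, flush; grows as its front (-x) part sinks and its short rear part rises; 0.9 = stop, fully open; never below 0. Stiff pivot (0.12 N m, 2.7 N at the press point), no spring, stays where left. In three wells, drawn anew each time, a hidden pot right under the flap stops it after 1 mm (under 0.04 rad even when pressed firmly).
- flap_2_press (a point): press point of the second from the left flap, on its top face, mid-width, 45 mm in front of its pivot rod (rod: store's x = 0, along y). Plate 100 x 92 x 5 mm, aluminium, 72 mm before the rod, 28 behind. 90 mm above the table while shut; moves with the flap. Fingertips going straight down here ride on the tilting plate: 42 mm down gives 0.75 rad, thick fingertips more; the rigid stop comes 40 to 55 mm down (stop on force).
- flap_3 (a joint): tilt of the third from the left flap, rad: 0 shut, flush; grows as its front (-x) part sinks and its short rear part rises; 0.9 = stop, fully open; never below 0. Stiff pivot (0.12 N m, 2.7 N at the press point), no spring, stays where left. In three wells, drawn anew each time, a hidden pot right under the flap stops it after 1 mm (under 0.04 rad even when pressed firmly).
- flap_3_press (a point): press point of the third from the left flap, on its top face, mid-width, 45 mm in front of its pivot rod (rod: store's x = 0, along y). Plate 100 x 92 x 5 mm, aluminium, 72 mm before the rod, 28 behind. 90 mm above the table while shut; moves with the flap. Fingertips going straight down here ride on the tilting plate: 42 mm down gives 0.75 rad, thick fingertips more; the rigid stop comes 40 to 55 mm down (stop on force).
- flap_4 (a joint): tilt of the rightmost (most -y in the store's frame) flap, rad: 0 shut, flush; grows as its front (-x) part sinks and its short rear part rises; 0.9 = stop, fully open; never below 0. Stiff pivot (0.12 N m, 2.7 N at the press point), no spring, stays where left. In three wells, drawn anew each time, a hidden pot right under the flap stops it after 1 mm (under 0.04 rad even when pressed firmly).
- flap_4_press (a point): press point of the rightmost (most -y in the store's frame) flap, on its top face, mid-width, 45 mm in front of its pivot rod (rod: store's x = 0, along y). Plate 100 x 92 x 5 mm, aluminium, 72 mm before the rod, 28 behind. 90 mm above the table while shut; moves with the flap. Fingertips going straight down here ride on the tilting plate: 42 mm down gives 0.75 rad, thick fingertips more; the rigid stop comes 40 to 55 mm down (stop on force).
- brass_weight: small knobbed brass weight, 28 x 28 x 30 mm, loose on the rear ledge of the store; a bystander, origin at the centre of its underside
- ledge_vial: clear screw-cap vial with black cap, 30 mm across, 62 mm high, loose on the rear ledge of the store; a bystander, origin at the centre of its underside
- canister: paper-wrapped canister, 36 mm across, 71 mm high, loose on the table beside the left (+y) end of the store; a bystander, origin at the centre of its underside
- stamp: hand stamp with a round red knob, 29 x 44 x 66 mm, loose on the table beside the right (-y) end of the store; a bystander, origin at the centre of its underside
- carton: small printed carton, 62 x 92 x 44 mm, loose on the table behind the store; a bystander, origin at the centre of its underside
- marker: thick black marker pen, 18 x 134 x 21 mm, loose on the table behind the store; a bystander, origin at the centre of its underside

How it is judged:
By the outcome, as a careful person would: the job done as asked, in the order asked, and still so for the second after the job is handed in, with the robot touching nothing.
It also fails if it takes over 51 s, if anything falls off the work surface, if the arm or the gripper's body presses on something with over 40 N, if the wrist force passes 120 N, or if a joint passes its speed limit or range.

## Robot

A 6-joint arm with a two-finger parallel gripper is mounted at the origin on a cart in front of the work surface, level with it; the furniture and walls round the work are solid. World frame = base frame: x ahead of the robot, y to its left, z up, the work surface at z = 0. Lengths are in m, angles in rad, forces in N, time in s.
With the tool pointing down it reaches from about 0.25 to 0.8 m from the base axis. Payload 8.5 kg.
Tool frame: the origin (TCP) lies at the very end of the fingers, on their centre line; the grasp point (between the pads) lies 19 mm behind it; z points along the fingers, y is the line along which they close (so a half turn about z gives the same grasp; the last joint's range is limited). The gripper opens to 85 mm and grips with 20 to 120 N. Pads are 22 mm wide; open, the fingers measure 114 mm over their backs; the gripper's body (76 mm by 85 mm) begins 54 mm behind the grasp point. The pads swing forward as they close: fully open they stand 13 mm farther back than shut.
Start: joints at [-1.218, 0.238, -0.013, 1.319, 0, 1.571], TCP at [0.181, -0.493, 0.231] pointing down, gripper open.
Joint ranges: [-2.66, 2.66], [-1.03, 1.9], [-1.14, 1.46], [-1.82, 2.27], [-1.45, 1.34], [-3.14, 3.14]. Speed limits (rad/s): [2.22, 2.22, 2.79, 3.14, 3.14, 3.14].

## Interface

Orientations are given as a unit quaternion [w, x, y, z].
In Python, from workcell import r gives the robot as it stands.
- The arm moves only by the tool arm_command, never from a script. Its argument "rows" is a list of rows, each an object with "linear": the shift along the world's x, y, z in cm, a list of three; "roll": the turn about the world's z in rad. A call has 1 to 10 rows; each row is the pose to reach, as a shift and turn from the pose commanded when the call began; what a row does not reach only later rows make up. A row lasts 1/12 s, in which the tool goes at most 41.7 mm and 7.16 degrees, less where a joint would pass 70% of its speed; a pose out of reach is approached as far as the arm can. A call with a gripper value outside its range is refused whole. "jaw" is the opening in per cent of the stroke, from 0 (shut) to 100 (fully open), set as the call begins (left out, the last holds). The fingers move at their own pace and stop on an object; "force" is the grip in N (left out, the last holds). Time passes only in rows, so rows that repeat a pose let the fingers close. It gives the time, the measured TCP pose, the force, the opening and the grip force at its end, in the units of the state.
- r.read_state(): the state, without advancing time (a new reading comes with each control period).
- r.snapshot(name): name is "scene" or "top"; returns the picture (384x512x3 uint8, red, green, blue); there is no depth.
- r.camera_params(name): a dict with "vertical_fov" (degrees; the focal length in pixels is half the picture's height over the tangent of half this angle, whatever the lens; pixels are square), "cx", "cy" (the principal point, pixels), "R" (3x3) and "t" (3): a world point X has camera coordinates R X + t. Camera axes: x right, y down, z forward; pixel columns grow to the right and rows downward; lengths in m; the calibration is good to about 2 mm. A picture is of the moment at which its call begins. camera_params takes no time and is no camera call.
- r.close_job(): hands the job in; it is judged then, once.
The state is a dict: "t": time; "qpos": joint angles; "joint_velocities": joint speeds; "tau": joint torques, N m; "tool_pos": TCP position; "tool_rot": TCP orientation; "force": force on the tool from outside, world axes, zero at the start; "ft_torque": the same for the moment, N m; "grip_width": opening from 0.0 (shut) to 1.0 (fully open); "grasp_force": force on a finger pad.
Only numpy, scipy, OpenCV 4.12 (cv2) and the standard library are available. Lean on these libraries where they do the work, as an engineer would, in place of code of your own. Each camera call takes 0.05 s, during which the arm holds its last target. There are 200 camera calls.

## Working session

There is one attempt and no reset: what is moved stays moved. The work goes in short steps, Python scripts to look and compute and a tool call to move; the robot and the scene stay as the last step left them, time stands still between calls to the robot, and variables do not carry over. Pictures are saved under pics/ and viewed, at most 10 in all, crops included, and the job is handed in when it is done.

Besides the shell and the picture viewer there is one more tool, called after ">>>" as a command line: name --argument value ..., lists and objects as JSON in quotes. arm_command: Moves the arm, as the interface text tells. Its arguments: {"type":"object","properties":{"rows":{"type":"array","items":{"type":"object","properties":{"linear":{"type":"array","items":{"type":"number"}},"roll":{"type":"number"}}}},"jaw":{"type":"number"},"force":{"type":"number"}},"required":["rows"]}

```bash
mkdir -p pics; python3 - <<'E'
from workcell import r
import cv2
for n in("top","scene"):
    cv2.imwrite(f"pics/{n}0.png",r.snapshot(n)[:,:,::-1]); print(n,r.camera_params(n))
print(r.read_state())
E
```

```text
top {'vertical_fov': 48.38458964957806, 'cx': 256.2840136830112, 'cy': 195.02472213870195, 'R': array([[ 0.01511264, -0.99980903, -0.01238974],
       [-0.99288382, -0.0135418 , -0.11831454],
       [ 0.11812417,  0.01408961, -0.99289887]]), 't': array([0.02976213, 0.58853187, 1.15391422])}
scene {'vertical_fov': 50.196185173038096, 'cx': 259.5443281370176, 'cy': 193.8780184187949, 'R': array([[-0.62949842, -0.77698396, -0.00525941],
       [-0.51985135,  0.42618566, -0.74035151],
       [ 0.57748273, -0.46331599, -0.67219936]]), 't': array([0.37637119, 0.36411492, 1.0044365 ])}
{'t': 0.1, 'qpos': array([-1.21800519e+00,  2.38733502e-01, -1.41486847e-02,  1.31921842e+00,
       -1.70078365e-05,  1.57079177e+00]), 'joint_velocities': array([ 0.00126312,  0.00158369,  0.00250101,  0.00191272, -0.00033051,
        0.00032787]), 'tau': array([-4.60039828e-04, -5.39722931e+01,  3.46998882e+01,  1.34003075e-02,
       -7.06365518e-05,  2.15837468e-05]), 'tool_pos': array([ 0.18126412, -0.49232007,  0.23074353]), 'tool_rot': array([-6.40528407e-04,  9.84481990e-01,  1.75484433e-01, -1.22809462e-04]), 'force': array([ 0.30724513, -0.36342383,  0.26454054]), 'ft_torque': array([0.00289419, 0.02383585, 0.00262014]), 'grasp_force': 0.0, 'grip_width': 1.0018587375280896}
```

View pics/top0.png

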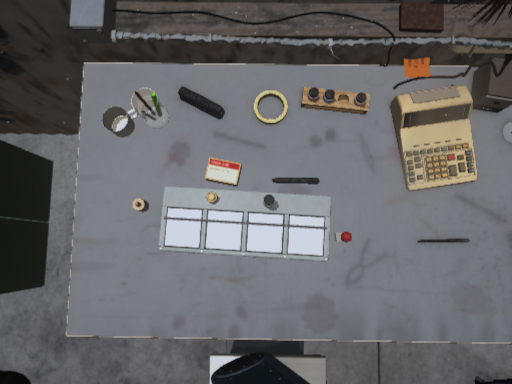

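View pics/scene0.png

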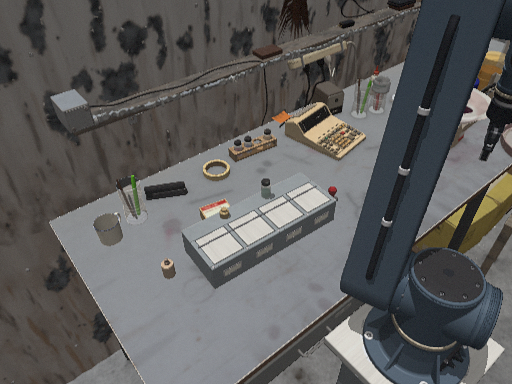

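The top view shows the store at roughly cols 160–330, rows 188–260. The four light flaps are centred near (184,228), (223,230), (264,233) and (306,236). I'll enlarge it to measure.

```bash
python3 - <<'E'
import cv2
i=cv2.imread("pics/top0.png")[180:270,150:350]
cv2.imwrite("pics/crop.png",cv2.resize(i,None,fx=4,fy=4,interpolation=cv2.INTER_CUBIC))
E
```

```text
(no output)
```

View pics/crop.png

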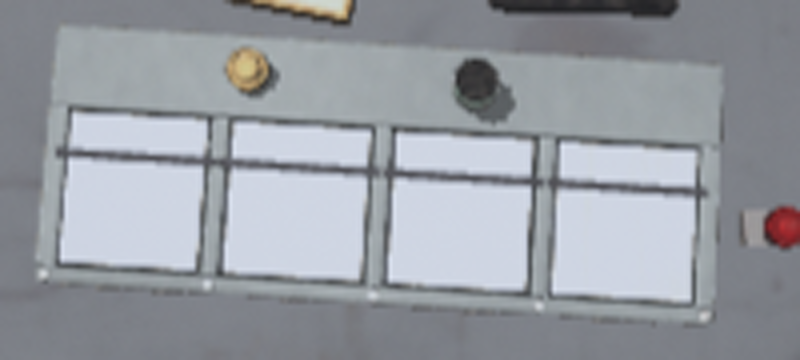

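The crop shows the four flaps clearly, with the rod line running from (58,152) to (706,192). The outer opening corners are (69,108) and (57,266) on the left, and (699,147) and (695,304) on the right. I'll fit the store pose to these.

```bash
cat >h.py <<'E'
from workcell import r
import numpy as np
from scipy.optimize import least_squares
def proj(X,n="top"):
    p=r.camera_params(n);f=192/np.tan(np.radians(p["vertical_fov"]/2))
    c=np.asarray(X)@p["R"].T+p["t"]
    return c[:,:2]/c[:,2:]*f+[p["cx"],p["cy"]]
def world(P,L,z=.09):
    c,s=np.cos(P[2]),np.sin(P[2]);L=np.asarray(L)
    return np.c_[P[0]+c*L[:,0]-s*L[:,1],P[1]+s*L[:,0]+c*L[:,1],np.full(len(L),z)]
E
python3 - <<'E'
from h import *
c=np.array([(69,108),(212,117),(200,273),(57,266),(556,138),(699,147),(695,304),(550,297),(57,27),(722,67),(712,321),(38,280)],float)
px=(c+.5)/4-.5+[150,180]
L=[(.03,.21),(.03,.114),(-.074,.114),(-.074,.21),(.03,-.114),(.03,-.21),(-.074,-.21),(-.074,-.114),(.086,.223),(.086,-.223),(-.086,-.223),(-.086,.223)]
s=least_squares(lambda P:(proj(world(P,L))-px).ravel(),[.5,0,0],loss="soft_l1")
print(s.x.round(4),(proj(world(s.x,L))-px).round(1).tolist())
W=world(s.x,[(-.045,y) for y in(.162,.054,-.054,-.162)]);print(W.round(4),np.hypot(W[:,0],W[:,1]))
st=r.read_state();w,x,y,z=st["tool_rot"]
from scipy.spatial.transform import Rotation as R
m=R.from_quat([x,y,z,w]).as_matrix();print(m.round(3)); print(((W-st["tool_pos"])*100).round(1))
print(proj(W,"scene").round())
E
```

```text
[ 0.5077  0.0663 -0.0457] [[-0.3, 0.0], [0.0, -0.1], [0.0, 0.4], [-0.7, -0.1], [0.1, -0.2], [0.8, -0.3], [0.2, 0.3], [-0.4, -0.2], [-0.3, -0.9], [0.9, -1.1], [0.7, 1.0], [-1.2, 0.7]]
[[ 0.4702  0.2302  0.09  ]
 [ 0.4652  0.1223  0.09  ]
 [ 0.4603  0.0144  0.09  ]
 [ 0.4554 -0.0935  0.09  ]] [0.52348398 0.48103408 0.46052154 0.46485955]
[[ 0.938  0.346 -0.   ]
 [ 0.346 -0.938  0.001]
 [-0.    -0.001 -1.   ]]
[[ 28.9  72.3 -14.1]
 [ 28.4  61.5 -14.1]
 [ 27.9  50.7 -14.1]
 [ 27.4  39.9 -14.1]]
[[223. 250.]
 [255. 232.]
 [285. 216.]
 [313. 201.]]
```

The fit residuals are about 1 px or less, and every press point is 0.46–0.52 m from the base, so all are within reach. I'll start with flap 4: shut the jaws, align them with the store and move above it.

>>> arm_command --rows '[{"linear": [2.2, 3, 0], "roll": -0.1}, {"linear": [4.4, 6.4, 0], "roll": -0.2}, {"linear": [6.6, 9.6, 0], "roll": -0.3}, {"linear": [8.8, 12.8, 0], "roll": -0.4}, {"linear": [11, 16, 0], "roll": -0.4}, {"linear": [13.2, 19.2, 0], "roll": -0.4}, {"linear": [15.4, 22.4, 0], "roll": -0.4}, {"linear": [17.6, 25.6, 0], "roll": -0.4}, {"linear": [19.8, 28.8, 0], "roll": -0.4}, {"linear": [22, 32, 0], "roll": -0.4}]' --jaw 0 --force 20

```text
t: 0.93
tool_pos: [0.4019, -0.1708, 0.2312]
tool_rot: [-0.0, 1.0, -0.024, -0.0]
force: [0.4, -0.7, -0.3]
grip_width: 0.002
grasp_force: 0.0
```

>>> arm_command --rows '[{"linear": [2, 3, 0], "roll": 0}, {"linear": [4, 6, 0], "roll": 0}, {"linear": [5.4, 7.9, 0], "roll": 0}, {"linear": [5.4, 7.9, -3], "roll": 0}, {"linear": [5.4, 7.9, -6], "roll": 0}, {"linear": [5.4, 7.9, -9], "roll": 0}, {"linear": [5.4, 7.9, -11], "roll": 0}, {"linear": [5.4, 7.9, -12], "roll": 0}, {"linear": [5.4, 7.9, -12], "roll": 0}, {"linear": [5.4, 7.9, -12], "roll": 0}]'

```text
t: 1.77
tool_pos: [0.455, -0.0935, 0.111]
tool_rot: [-0.0, 1.0, -0.024, -0.001]
force: [1.2, -0.6, 0.7]
grip_width: -0.0
grasp_force: 0.0
```

>>> arm_command --rows '[{"linear": [0, 0, -1.0], "roll": 0}, {"linear": [0, 0, -1.6], "roll": 0}, {"linear": [0, 0, -1.8], "roll": 0}, {"linear": [0, 0, -1.9], "roll": 0}, {"linear": [0, 0, -2.0], "roll": 0}, {"linear": [0, 0, -2.1], "roll": 0}, {"linear": [0, 0, -2.1], "roll": 0}]'

```text
t: 2.35
tool_pos: [0.4555, -0.0937, 0.0905]
tool_rot: [-0.0, 1.0, -0.024, 0.0]
force: [-0.8, 0.2, -0.8]
grip_width: -0.0
grasp_force: 0.0
```

>>> arm_command --rows '[{"linear": [0, 0, -0.1], "roll": 0}, {"linear": [0, 0, -0.2], "roll": 0}, {"linear": [0, 0, -0.2], "roll": 0}]'

```text
t: 2.6
tool_pos: [0.4556, -0.0937, 0.0894]
tool_rot: [0.0, 1.0, -0.024, 0.001]
force: [-4.1, 0.8, 14.4]
grip_width: 0.0
grasp_force: 7.2
```

Flap 4 holds at 14 N, well above the 2.7 N pivot friction, so it's blocked. Next is flap 3.

>>> arm_command --rows '[{"linear": [0, 0, 1.5], "roll": 0}, {"linear": [0, 0, 2.5], "roll": 0}, {"linear": [0.2, 3.6, 2.5], "roll": 0}, {"linear": [0.4, 7.2, 2.5], "roll": 0}, {"linear": [0.5, 10.8, 2.5], "roll": 0}, {"linear": [0.5, 10.8, 1.5], "roll": 0}, {"linear": [0.5, 10.8, 0.7], "roll": 0}, {"linear": [0.5, 10.8, 0.4], "roll": 0}, {"linear": [0.5, 10.8, 0.3], "roll": 0}, {"linear": [0.5, 10.8, 0.2], "roll": 0}]'

```text
t: 3.43
tool_pos: [0.4598, -0.0059, 0.0901]
tool_rot: [-0.008, 1.0, -0.011, -0.0]
force: [-2.0, 0.7, 2.6]
grip_width: 0.002
grasp_force: 1.1
```

>>> arm_command --rows '[{"linear": [0, 0, -0.1], "roll": 0}, {"linear": [0, 0, -0.2], "roll": 0}, {"linear": [0, 0, -0.2], "roll": 0}]'

```text
t: 3.68
tool_pos: [0.4598, -0.0059, 0.0894]
tool_rot: [-0.008, 1.0, -0.011, 0.0]
force: [-5.9, 0.5, 14.2]
grip_width: -0.0
grasp_force: 7.0
```

Flap 3 is also blocked (14 N; the contact was 20 mm off centre but still on the plate). The y move fell short, though, so I'll check the joints before going on.

```bash
python3 - <<'E'
from h import *
import cv2
s=r.read_state();print(s["qpos"].round(3),s["joint_velocities"].round(3),s["tau"].round(1),s["tool_rot"].round(4),s["tool_pos"],s["force"],s["ft_torque"].round(2))
cv2.imwrite("pics/s1.png",r.snapshot("scene")[:,:,::-1])
E
```

```text
[-0.023  0.225 -0.419  0.926  0.016  3.141] [ 0.    -0.002 -0.001 -0.003 -0.     0.001] [  0.3 -41.9  28.6  -2.4   0.2  -0. ] [-8.000e-03  9.999e-01 -1.120e-02  3.000e-04] [ 0.45981601 -0.00588292  0.08942319] [-5.89404317  0.47141174 14.16510159] [-0.16  1.17  0.03]
```

View pics/s1.png

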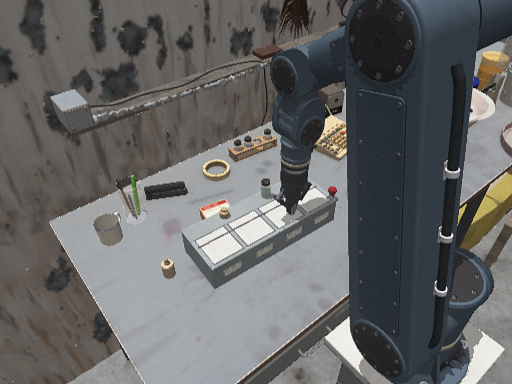

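Joint 6 is at its limit (3.141). The picture shows the tool over flap 3 and everything else in place. I'll lift and make a half turn the other way, which gives the same finger alignment.

>>> arm_command --rows '[{"linear": [0, 0, 2], "roll": 0}, {"linear": [0, 0, 4], "roll": 0.12}, {"linear": [0, 0, 4], "roll": 0.24}, {"linear": [0, 0, 4], "roll": 0.36}, {"linear": [0, 0, 4], "roll": 0.48}, {"linear": [0, 0, 4], "roll": 0.6}, {"linear": [0, 0, 4], "roll": 0.72}, {"linear": [0, 0, 4], "roll": 0.84}, {"linear": [0, 0, 4], "roll": 0.96}, {"linear": [0, 0, 4], "roll": 1.08}]'

```text
t: 4.57
tool_pos: [0.4601, -0.0058, 0.1285]
tool_rot: [-0.007, 0.862, 0.507, -0.004]
force: [0.3, 0.0, 0.6]
grip_width: 0.001
grasp_force: 0.0
```

>>> arm_command --rows '[{"linear": [0, 0, 0], "roll": 0.12}, {"linear": [0, 0, 0], "roll": 0.24}, {"linear": [0, 0, 0], "roll": 0.36}, {"linear": [0, 0, 0], "roll": 0.48}, {"linear": [0, 0, 0], "roll": 0.6}, {"linear": [0, 0, 0], "roll": 0.72}, {"linear": [0, 0, 0], "roll": 0.84}, {"linear": [0, 0, 0], "roll": 0.96}, {"linear": [0, 0, 0], "roll": 1.08}, {"linear": [0, 0, 0], "roll": 1.2}]'

```text
t: 5.4
tool_pos: [0.4602, -0.0058, 0.1285]
tool_rot: [-0.003, 0.425, 0.905, -0.007]
force: [0.4, 0.5, -0.2]
grip_width: 0.0
grasp_force: 0.0
```

>>> arm_command --rows '[{"linear": [0, 0, 0], "roll": 0.12}, {"linear": [0, 0, 0], "roll": 0.24}, {"linear": [0, 0, 0], "roll": 0.36}, {"linear": [0, 0, 0], "roll": 0.48}, {"linear": [0, 0, 0], "roll": 0.6}, {"linear": [0, 0, 0], "roll": 0.72}, {"linear": [0, 0, 0], "roll": 0.82}, {"linear": [0, 0, 0], "roll": 0.82}]'

```text
t: 6.07
tool_pos: [0.4601, -0.0057, 0.1285]
tool_rot: [0.0, 0.03, 1.0, -0.008]
force: [0.5, -0.9, -0.8]
grip_width: 0.001
grasp_force: 0.0
```

```bash
python3 -c "
from h import *
print(r.read_state()['qpos'].round(3))"
```

```text
[-0.002  0.19  -0.353  1.029 -0.016  0.058]
```

>>> arm_command --rows '[{"linear": [0.1, 3.2, 0], "roll": 0}, {"linear": [0.3, 6.4, 0], "roll": 0}, {"linear": [0.4, 9.6, 0], "roll": 0}, {"linear": [0.5, 12.8, 0], "roll": 0}, {"linear": [0.5, 12.8, -1.5], "roll": 0}, {"linear": [0.5, 12.8, -3], "roll": 0}, {"linear": [0.5, 12.8, -3.5], "roll": 0}, {"linear": [0.5, 12.8, -3.7], "roll": 0}, {"linear": [0.5, 12.8, -3.8], "roll": 0}, {"linear": [0.5, 12.8, -3.8], "roll": 0}]'

```text
t: 6.9
tool_pos: [0.4653, 0.1222, 0.0907]
tool_rot: [0.0, 0.032, 0.999, -0.008]
force: [0.2, -0.2, -0.2]
grip_width: -0.002
grasp_force: 0.0
```

>>> arm_command --rows '[{"linear": [0, 0, -0.1], "roll": 0}, {"linear": [0, 0, -0.2], "roll": 0}, {"linear": [0, 0, -0.2], "roll": 0}]'

```text
t: 7.15
tool_pos: [0.4655, 0.1224, 0.0895]
tool_rot: [0.001, 0.032, 0.999, -0.008]
force: [-1.7, -0.3, 8.5]
grip_width: -0.001
grasp_force: 4.4
```

>>> arm_command --rows '[{"linear": [0, 0, -0.1], "roll": 0}, {"linear": [0, 0, -0.1], "roll": 0}]'

```text
t: 7.32
tool_pos: [0.4656, 0.1224, 0.0894]
tool_rot: [0.001, 0.032, 0.999, -0.008]
force: [-6.0, -1.9, 20.9]
grip_width: -0.0
grasp_force: 10.4
```

Flap 2 is firm as well, at 21 N with no travel. Next is flap 1.

>>> arm_command --rows '[{"linear": [0, 0, 1.5], "roll": 0}, {"linear": [0, 0, 2.8], "roll": 0}, {"linear": [0.2, 3.6, 2.8], "roll": 0}, {"linear": [0.4, 7.2, 2.8], "roll": 0}, {"linear": [0.5, 10.8, 2.8], "roll": 0}, {"linear": [0.5, 10.8, 1.5], "roll": 0}, {"linear": [0.5, 10.8, 0.8], "roll": 0}, {"linear": [0.5, 10.8, 0.5], "roll": 0}, {"linear": [0.5, 10.8, 0.3], "roll": 0}, {"linear": [0.5, 10.8, 0.3], "roll": 0}]'

```text
t: 8.15
tool_pos: [0.4697, 0.2296, 0.0901]
tool_rot: [-0.001, 0.032, 0.999, -0.008]
force: [0.1, -0.5, 0.3]
grip_width: -0.001
grasp_force: 0.0
```

>>> arm_command --rows '[{"linear": [0, 0, -0.1], "roll": 0}, {"linear": [0, 0, -0.2], "roll": 0}, {"linear": [0, 0, -0.3], "roll": 0}, {"linear": [0, 0, -0.3], "roll": 0}]'

```text
t: 8.48
tool_pos: [0.4702, 0.2302, 0.0875]
tool_rot: [0.0, 0.032, 0.999, -0.008]
force: [-0.8, -1.3, 1.9]
grip_width: -0.002
grasp_force: 0.9
```

Flap 1 gives (2.6 mm of travel at about 2 N). I'll push it down, watching the force.

>>> arm_command --rows '[{"linear": [0, 0, -0.4], "roll": 0}, {"linear": [0, 0, -0.8], "roll": 0}, {"linear": [0, 0, -1.2], "roll": 0}, {"linear": [0, 0, -1.6], "roll": 0}, {"linear": [0, 0, -2.0], "roll": 0}, {"linear": [0, 0, -2.4], "roll": 0}, {"linear": [0, 0, -2.8], "roll": 0}, {"linear": [0, 0, -3.1], "roll": 0}, {"linear": [0, 0, -3.4], "roll": 0}, {"linear": [0, 0, -3.4], "roll": 0}]'

```text
t: 9.32
tool_pos: [0.4694, 0.2304, 0.0525]
tool_rot: [-0.001, 0.032, 0.999, -0.008]
force: [0.1, -0.0, 0.1]
grip_width: -0.004
grasp_force: 0.0
```

>>> arm_command --rows '[{"linear": [0, 0, -0.2], "roll": 0}, {"linear": [0, 0, -0.3], "roll": 0}, {"linear": [0, 0, -0.3], "roll": 0}]'

```text
t: 9.57
tool_pos: [0.4698, 0.2306, 0.0501]
tool_rot: [-0.0, 0.032, 0.999, -0.008]
force: [0.4, 0.1, 1.0]
grip_width: -0.0
grasp_force: 0.2
```

>>> arm_command --rows '[{"linear": [0, 0, -0.2], "roll": 0}, {"linear": [0, 0, -0.4], "roll": 0}, {"linear": [0, 0, -0.4], "roll": 0}]'

```text
t: 9.82
tool_pos: [0.4698, 0.2305, 0.0459]
tool_rot: [-0.0, 0.032, 0.999, -0.008]
force: [-0.7, 0.4, 1.2]
grip_width: -0.0
grasp_force: 0.1
```

>>> arm_command --rows '[{"linear": [0, 0, -0.2], "roll": 0}, {"linear": [0, 0, -0.3], "roll": 0}, {"linear": [0, 0, -0.3], "roll": 0}]'

```text
t: 10.07
tool_pos: [0.4698, 0.2306, 0.043]
tool_rot: [-0.0, 0.032, 0.999, -0.008]
force: [-0.4, 0.6, 1.3]
grip_width: -0.0
grasp_force: 0.3
```

>>> arm_command --rows '[{"linear": [0, 0, -0.1], "roll": 0}, {"linear": [0, 0, -0.2], "roll": 0}, {"linear": [0, 0, -0.2], "roll": 0}]'

```text
t: 10.32
tool_pos: [0.4698, 0.2307, 0.0417]
tool_rot: [-0.0, 0.032, 0.999, -0.008]
force: [-3.2, -1.8, 9.0]
grip_width: 0.001
grasp_force: 3.9
```

>>> arm_command --rows '[{"linear": [0, 0, -0.1], "roll": 0}, {"linear": [0, 0, -0.2], "roll": 0}, {"linear": [0, 0, -0.2], "roll": 0}]'

```text
t: 10.57
tool_pos: [0.47, 0.2308, 0.0412]
tool_rot: [0.0, 0.032, 0.999, -0.008]
force: [-7.9, -2.6, 26.5]
grip_width: 0.003
grasp_force: 11.3
```

>>> arm_command --rows '[{"linear": [0, 0, -0.1], "roll": 0}, {"linear": [0, 0, -0.2], "roll": 0}, {"linear": [0, 0, -0.2], "roll": 0}]'

```text
t: 10.82
tool_pos: [0.4699, 0.231, 0.0405]
tool_rot: [0.001, 0.031, 0.999, -0.007]
force: [-14.6, -3.5, 42.4]
grip_width: -0.005
grasp_force: 18.3
```

The rigid stop came 49 mm down, with the force rising steeply, so the flap is fully open. I'll lift straight up and retreat.

>>> arm_command --rows '[{"linear": [0, 0, 1], "roll": 0}, {"linear": [0, 0, 3], "roll": 0}, {"linear": [0, 0, 6], "roll": 0}, {"linear": [0, 0, 9], "roll": 0}, {"linear": [0, 0, 12], "roll": 0}, {"linear": [-2, 0, 15], "roll": 0}, {"linear": [-5, 0, 17], "roll": 0}, {"linear": [-8, 0, 18], "roll": 0}, {"linear": [-11, 0, 18], "roll": 0}, {"linear": [-11, 0, 18], "roll": 0}]'

```text
t: 11.65
tool_pos: [0.3558, 0.2298, 0.2181]
tool_rot: [-0.001, 0.031, 0.999, -0.008]
force: [0.4, 0.5, -0.2]
grip_width: -0.003
grasp_force: 0.0
```

```bash
python3 - <<'E'
from h import *
import cv2
i=r.snapshot("scene")[120:300,150:370,::-1];t=r.snapshot("top")[170:290,120:380,::-1]
i=cv2.resize(i,(440,360),interpolation=2);t=cv2.resize(t,(440,203),interpolation=2)
cv2.imwrite("pics/end.png",np.vstack([i,t]))
E
```

```text
(no output)
```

View pics/end.png

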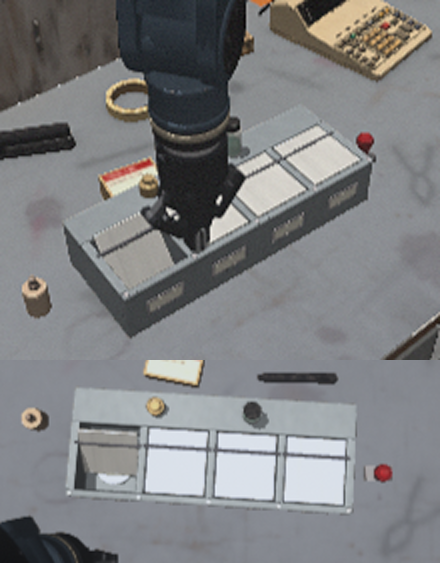

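The picture shows flap 1 (leftmost) tilted fully open, with the well visible below it. The other three flaps are shut, and the brass weight, vial, canister, stamp, carton and marker are where they were. The arm is clear.

```bash
python3 -c "
from workcell import r
print(r.close_job())"
```

```text
the job is handed in; nothing more can be done
None
```

Flap 1 (leftmost) was the one that gave; I pushed it down to its stop and left it open, the other three held firm and stayed shut, nothing else was moved, and the job is handed in at about 12 s of the 51 s allowed.

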